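# Build a two-level stack on a kiln hearth

### The arm

A 6-joint arm with a two-finger parallel gripper is mounted at the origin on the work surface. World frame = base frame: x ahead of the robot, y to its left, z up, the work surface at z = 0. Lengths are in m, angles in rad, forces in N, time in s.
With the tool pointing down it reaches from about 0.425 to 0.95 m from the base axis. Payload 3.5 kg.
Tool frame: the origin (TCP) lies at the very end of the fingers, on their centre line; the grasp point (between the pads) lies 19 mm behind it; x points along the fingers, z is the direction in which the jaws open and shut, and the axes are right-handed (so a half turn about x gives the same grasp; the last joint's range is limited). The gripper opens to 85 mm and grips with 20 to 120 N. Pads are 22 mm wide; open, the fingers measure 114 mm over their backs; the gripper's body (76 mm by 85 mm) begins 54 mm behind the grasp point. The pads swing forward as they close: fully open they stand 13 mm farther back than shut.
Start: joints at [-0.15, 0.286, 1.577, -0, 1.279, -0.15], TCP at [0.675, 0, 0.231] pointing down, gripper open.
Joint ranges: [-2.77, 2.77], [-0.9, 2.22], [0.21, 2.48], [-1.53, 4.67], [0.24, 2.81], [-2.84, 2.84]. Speed limits (rad/s): [2.79, 2.79, 3.14, 3.14, 3.14, 3.14].

### API

Orientations are given as a unit quaternion [x, y, z, w].
In Python, from plant import ctrl, cams gives the robot as it stands.
- The arm moves only by the tool play_rows, never from a script. Its argument "rows" is a list of rows, each a list of 3 entries, a list of its own where there are three numbers: the opening in per cent of the stroke, from 0 (shut) to 100 (fully open), then the shift along the tool's x, y, z in units of 0.3 m (1.0 is 0.3 m), then the turn, a rotation vector about the tool's x, y, z in units of pi/2 rad (1.0 is pi/2 rad). A call has 1 to 10 rows; each row is the pose to reach, as a shift and turn from the pose commanded when the call began, along the tool's axes at that moment; what a row does not reach only later rows make up. A row lasts 1/12 s, in which the tool goes at most 41.7 mm and 7.16 degrees, less where a joint would pass 70% of its speed; a pose out of reach is approached as far as the arm can. A call with a number of a shift or a turn outside -1 to 1 is refused whole. A call with a gripper value outside its range is refused whole. The fingers move at their own pace and stop on an object; "force" is the grip in N (left out, the last holds). Time passes only in rows, so rows that repeat a pose let the fingers close. It gives the time, the measured TCP pose, the force and the opening at its end, in the units of the state.
- ctrl.get_state(): the state, without advancing time (a new reading comes with each control period).
- cams.read_camera(name): name is "scene" or "side" or "wrist"; returns a dict with "color" (480x640x3 uint8, red, green, blue), "fx", "fy", "cx", "cy" (pixels), "view" (4x4, takes a point from world to camera coordinates). Camera axes: x right, y down, z forward; pixel columns grow to the right and rows downward; lengths in m; the calibration is good to about 2 mm. A picture is of the moment at which its call begins. There is no depth.
- ctrl.sign_off(): hands the job in, once; it reports no verdict.
The state is a dict: "time": time; "qpos": joint angles; "dq": joint speeds; "joint_efforts": joint torques, N m; "eef_pos": TCP position; "tcp_rot": TCP orientation; "contact_force": force on the tool from outside, world axes, zero at the start; "wrist_torque": the same for the moment, N m; "opening": opening from 0.0 (shut) to 1.0 (fully open).
Only numpy, scipy, OpenCV 4.12 (cv2) and the standard library are available. Lean on these libraries where they do the work, as an engineer would, in place of code of your own. Each camera call takes 0.05 s, during which the arm holds its last target. There are 200 camera calls.

### The job

Load the little kiln: first stand the cream round post in the middle of the white round mark on the hearth and the yellow square post in the middle of the blue square mark, then set the terracotta dish on the hearth midway between them, then lay the cream kiln shelf across the tops of both posts, centred over the hearth and in line with it, and last stand the blue tumbler on the middle of that shelf. Everything ends upright and let go; never knock over the dish or the tumbler, and leave the green-lidded glaze tub where it is.

Things in the scene. Friction and masses are not known exactly. Their poses are not given: they have to be found in the camera images.
- hearth: Fixed grey-brown refractory slab with a dark steel edge, 140 (its x) by 270 (its y) by 20 mm high, lying flat on the table. Origin at the centre of its underside; its top is 20 mm above the origin. Its own y axis is its long direction. It carries the two marks on that axis, 80 mm either side of its middle.
- mark_round: White painted disc, 54 mm across, 1 mm thick (paint only, it holds nothing up: the post stands on the hearth's top), on the hearth's long axis 80 mm from its middle, at one end or the other. Origin at its centre, level with the hearth's top. Place for the round post.
- mark_square: Blue painted square, 50 by 50 mm, 1 mm thick (paint only), on the hearth's long axis 80 mm from its middle, at the other end from the white disc. Origin at its centre, level with the hearth's top. Place for the square post.
- prop_round: Loose cream refractory kiln post, an upright round cylinder 36 mm in diameter, 60 mm tall, with a dark dot on top; about 0.11 kg. Origin at the centre of its underside, z up along its axis.
- prop_square: Loose mustard-yellow refractory kiln post, upright, square in section, 36 by 36 mm (sides along its x and y), 60 mm tall, with a dark dot on top; about 0.13 kg. Origin at the centre of its underside, z up.
- dish: Loose terracotta-coloured dish, round, open at the top, 62 mm in outer diameter with upright sides from 7 mm above its foot, 36 mm tall, wall 5 mm; about 0.09 kg. Origin at the centre of its underside, z up. Fits under the kiln shelf once that lies on the posts.
- batt: Loose cream-white kiln shelf (batt), a flat slab 62 (its x) by 210 (its y) by 12 mm thick, lying flat on the table; about 0.33 kg. Origin at the centre of its underside, z up; its own y axis is its long direction. It is to be gripped across its 62 mm width at its middle. Lying on both posts its underside is 60 mm above the hearth's top.
- tumbler: Loose blue glazed tumbler without a handle, round, open at the top, 60 mm in outer diameter with upright sides from 10 mm above its foot, 80 mm tall, wall 4 mm; about 0.15 kg. Origin at the centre of its underside, z up.
- tub: Bystander: white glaze tub with a green lid, 94 mm in diameter, 89 mm tall, about 0.6 kg. Origin at the centre of its underside. To be left alone.
Things that resemble listed ones, but are neither listed nor needed, are in the scene too. What is shaped like the batt but turquoise is not meant.

How it is judged:
By the outcome, as a careful person would: the job done as asked, in the order asked, and still so for the second after the job is handed in, with the robot touching nothing.
It also fails if it takes over 115 s, if anything falls off the work surface, if the arm or the gripper's body presses on something with over 40 N, if the wrist force passes 120 N, or if a joint passes its speed limit or range.

## Working session

There is one attempt and no reset: what is moved stays moved. The work goes in short steps, Python scripts to look and compute and a tool call to move; the robot and the scene stay as the last step left them, time stands still between calls to the robot, and variables do not carry over. Pictures are saved under pics/ and viewed, about 12 in all and at most 16, crops included, and the job is handed in when it is done.

Besides the shell and the picture viewer there is one more tool, called after "Request:" as name(argument=value, ...) on one line, values as JSON. play_rows: Moves the arm, as the interface text tells. Shifts and turns lie within -1 to 1; 1 stands for 0.3 m of shift or pi/2 rad of turn. Its arguments: {"type":"object","properties":{"rows":{"type":"array"},"force":{"type":"number"}},"required":["rows"]}

```bash
mkdir -p pics; cat > h.py <<'E'
import numpy as np,cv2
from plant import ctrl,cams
def snap(n,f,crop=None,s=1):
    c=cams.read_camera(n); im=c["color"][:,:,::-1].copy()
    if crop: x0,y0,x1,y1=crop; im=im[y0:y1,x0:x1]
    if s!=1: im=cv2.resize(im,None,fx=s,fy=s,interpolation=cv2.INTER_CUBIC)
    cv2.imwrite("pics/"+f,im); return c
def ray(c,u,v,z):
    V=np.array(c["view"]);R=V[:3,:3];o=-R.T@V[:3,3]
    d=R.T@np.array([(u-c["cx"])/c["fx"],(v-c["cy"])/c["fy"],1]); return o+d*(z-o[2])/d[2]
def proj(c,p):
    q=np.array(c["view"])@np.append(p,1); return np.array([c["fx"]*q[0]/q[2]+c["cx"],c["fy"]*q[1]/q[2]+c["cy"]])
E
python3 - <<'E'
from h import *
for n in("scene","side"):
    c=snap(n,n+"0.png");V=np.array(c["view"]);print(n,c["fx"],-V[:3,:3].T@V[:3,3],V[2,:3])
print(ctrl.get_state())
E
```

```text
scene 580.6200951523017 [0.87251592 0.68276668 1.04324762] [-0.30616022 -0.58281246 -0.75272542]
side 576.217460219045 [0.25861062 0.8030984  1.0878741 ] [ 0.14299057 -0.64339735 -0.75205954]
{'time': 0.1, 'qpos': array([-1.49988369e-01,  2.87136228e-01,  1.57803697e+00,  1.58944789e-05,
        1.27861277e+00, -1.50002152e-01]), 'dq': array([-0.00061381, -0.00299134, -0.00184398, -0.00089392,  0.00031225,
       -0.00180757]), 'joint_efforts': array([ 1.14915063e-03, -4.07295120e+01, -2.93698221e+01, -1.06323112e-04,
        3.42678482e-03, -4.41654265e-06]), 'eef_pos': array([6.74401045e-01, 1.31797611e-04, 2.30042613e-01]), 'tcp_rot': array([1.17949752e-04, 7.07872301e-01, 1.24446867e-04, 7.06340410e-01]), 'contact_force': array([ 0.03796457, -0.42456789, -0.12717765]), 'wrist_torque': array([-0.0015224 , -0.00505561,  0.02982938]), 'opening': 0.9970580069176782}
```

View pics/scene0.png

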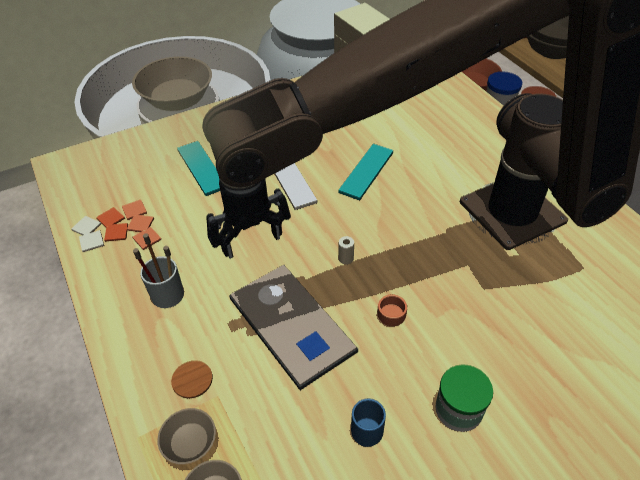

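View pics/side0.png

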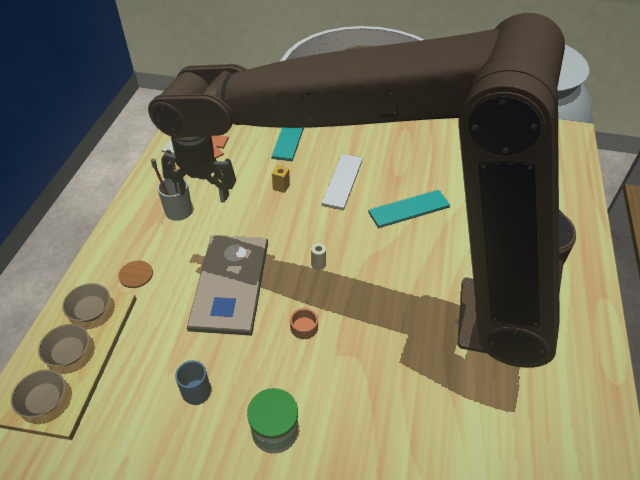

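The scene view shows the round post at (346,250), dish (392,310), tumbler (368,422), tub (465,395) and the marks at (272,293) and (313,346). The yellow post shows only in the side view, at (281,180).

What could be mistaken for what, in side pixels:
- **Batt:** cream-white (342,181), against the turquoise ones at (409,208) and (287,142).
- **Dish:** terracotta (304,322), against the grey-brown bowls (87,303), (64,347), (38,395) and the wooden disc (136,273).
- **Tumbler:** blue (193,382), against the grey pencil cup (175,197).
- **Posts:** cream (318,257) and yellow (281,180), with the tiles by the pencil cup as the only lookalikes.

I'll check these in a close crop.

```bash
python3 - <<'E'
from h import *
c=snap("side","side1.png",(170,130,470,420),2.05)
P=dict(round=(318,248,.06),yellow=(281,171,.06),dish=(304,315,.036),tumb=(191,371,.08),h1=(213,236,.02),h2=(268,238,.02),h3=(250,331,.02),h4=(189,328,.02),mr=(236,252,.02),ms=(223,307,.02),b1=(338,154,.012),b2=(362,157,.012),b3=(344,208,.012),b4=(323,203,.012),tub=(273,412,.089))
for k,(u,v,z) in P.items(): print(k,ray(c,u,v,z).round(3))
E
```

```text
round [ 0.441 -0.065  0.06 ]
yellow [ 0.595 -0.309  0.06 ]
dish [0.434 0.111 0.036]
tumb [0.612 0.315 0.08 ]
h1 [ 0.712 -0.081  0.02 ]
h2 [ 0.576 -0.104  0.02 ]
h3 [0.542 0.166 0.02 ]
h4 [0.674 0.188 0.02 ]
mr [ 0.64  -0.043  0.02 ]
ms [0.619 0.119 0.02 ]
b1 [ 0.469 -0.467  0.012]
b2 [ 0.4   -0.469  0.012]
b3 [ 0.412 -0.256  0.012]
b4 [ 0.47  -0.262  0.012]
tub [0.432 0.366 0.089]
```

View pics/side1.png

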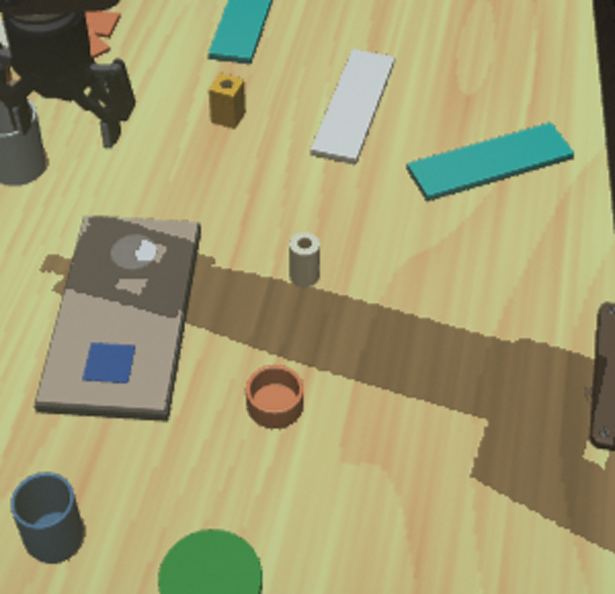

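```bash
cat >> h.py <<'E'
from scipy.spatial.transform import Rotation as Ro
R0=Ro.from_matrix([[0,0,1],[0,1,0],[-1,0,0]])
def plan(*targets):
    s=ctrl.get_state();R=Ro.from_quat(s["tcp_rot"])
    for x,y,z,yaw in targets:
        sh=R.inv().apply(np.array([x,y,z])-s["eef_pos"])/.3
        t=(R.inv()*Ro.from_euler('z',yaw,degrees=True)*R0).as_rotvec()/(np.pi/2)
        print(sh.round(4).tolist(),t.round(4).tolist())
    print("t",round(s["time"],2),"pos",s["eef_pos"].round(4),"yaw",np.degrees((R*R0.inv()).as_rotvec()).round(2),"F",s["contact_force"].round(1),"op",round(s["opening"],3))
E
python3 - <<'E'
from h import *
plan((.441,-.065,.16,0))
c=cams.read_camera("wrist");V=np.array(c["view"]);print(V.round(3),c["fx"],-V[:3,:3].T@V[:3,3])
E
```

```text
[0.2354, -0.2171, -0.7778] [-0.0, -0.0012, -0.0002]
t 0.15 pos [6.745e-01 1.000e-04 2.302e-01] yaw [ 0.02  0.11 -0.  ] F [ 0.   0.2 -1. ] op 1.001
[[ 1.     0.001 -0.    -0.674]
 [ 0.001 -0.962  0.273 -0.036]
 [-0.    -0.273 -0.962  0.376]
 [ 0.     0.     0.     1.   ]] 374.73119949636055 [0.67387601 0.06850145 0.3713483 ]
```

Request:
play_rows(rows=[[100,[0.235,-0.217,-0.778],[0,0,0]],[100,[0.235,-0.217,-0.778],[0,0,0]],[100,[0.235,-0.217,-0.778],[0,0,0]],[100,[0.235,-0.217,-0.778],[0,0,0]],[100,[0.235,-0.217,-0.778],[0,0,0]],[100,[0.235,-0.217,-0.778],[0,0,0]],[100,[0.235,-0.217,-0.778],[0,0,0]],[100,[0.235,-0.217,-0.778],[0,0,0]],[100,[0.235,-0.217,-0.778],[0,0,0]],[100,[0.235,-0.217,-0.778],[0,0,0]]], force=40)

```text
time: 1.03
eef_pos: [0.4436, -0.0655, 0.1625]
tcp_rot: [-0.001, 0.706, -0.0, 0.708]
contact_force: [0.0, 0.7, 0.4]
opening: 1.003
```

```bash
python3 - <<'E'
from h import *
c=snap("wrist","w1.png"); print(proj(c,[.441,-.065,.06])); plan((.441,-.065,.022,0))
c=snap("side","side2.png",(130,110,450,400),2)
E
```

```text
[314.63716905 239.95843653]
[0.4683, 0.0021, -0.0106] [0.0004, 0.002, 0.0007]
t 1.08 pos [ 0.4437 -0.0655  0.1625] yaw [-0.06 -0.18  0.04] F [ 0.3  1.1 -0.6] op 1.002
```

View pics/w1.png

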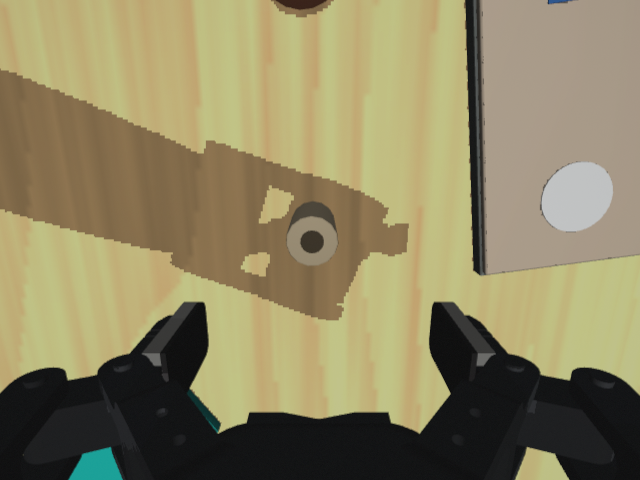

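View pics/side2.png

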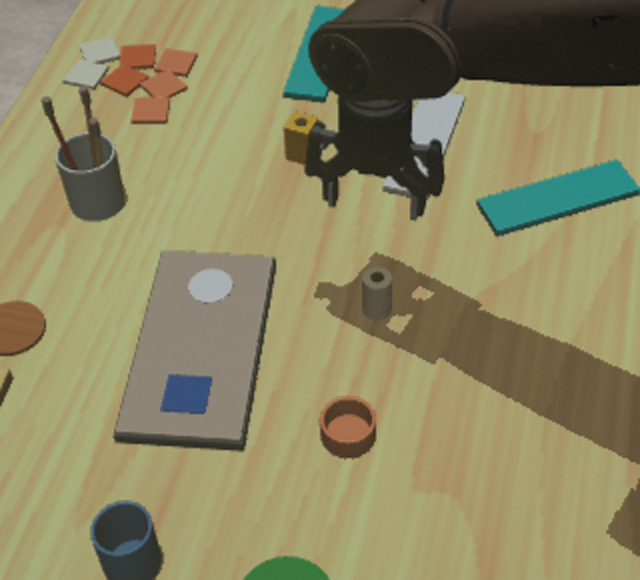

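The wrist view has the round post's dot at (312,241), within about 2 mm of my estimate. In the side view the hearth and both marks are now clear, so I'll segment the marks and plan the grasp.

```bash
cat >> h.py <<'E'
def blob(c,p,z,r,lo,hi):
    """centroid (world, at height z) of the colour blob near guess p"""
    u,v=proj(c,[*p,z]); hsv=cv2.cvtColor(c["color"],cv2.COLOR_RGB2HSV)
    m=cv2.inRange(hsv,np.array(lo),np.array(hi)); k=np.zeros_like(m); cv2.circle(k,(int(u),int(v)),r,255,-1)
    M=cv2.moments(m&k,True); 
    return (ray(c,M["m10"]/M["m00"],M["m01"]/M["m00"],z)[:2].round(4),M["m00"]) if M["m00"] else None
E
python3 - <<'E'
from h import *
for n in("side","scene","wrist"):
    c=cams.read_camera(n)
    print(n,blob(c,(.637,-.037),.02,25 if n!="wrist" else 55,(0,0,165),(179,25,255)),blob(c,(.615,.121),.02,25,(105,120,60),(130,255,255)))
plan((.4395,-.065,.11,0),(.4395,-.065,.024,0))
E
```

```text
side (array([ 0.6431, -0.0413]), 273.0) (array([0.6197, 0.1182]), 360.0)
scene (array([ 0.6396, -0.0409]), 367.0) (array([0.6175, 0.1182]), 511.0)
wrist (array([ 0.641 , -0.0416]), 3903.0) None
[0.1713, 0.0003, -0.0106] [0.0005, 0.0005, 0.0002]
[0.458, 0.0004, -0.0109] [0.0005, 0.0005, 0.0002]
t 1.28 pos [ 0.4426 -0.0651  0.1614] yaw [-0.02 -0.05  0.05] F [0.8 0.4 0.8] op 1.001
```

Request:
play_rows(rows=[[100,[0.17,0,-0.011],[0,0,0]],[100,[0.17,0,-0.011],[0,0,0]],[100,[0.31,0,-0.011],[0,0,0]],[100,[0.458,0,-0.011],[0,0,0]],[100,[0.458,0,-0.011],[0,0,0]],[100,[0.458,0,-0.011],[0,0,0]],[30,[0.458,0,-0.011],[0,0,0]],[20,[0.458,0,-0.011],[0,0,0]],[20,[0.458,0,-0.011],[0,0,0]],[20,[0.458,0,-0.011],[0,0,0]]], force=40)

```text
time: 2.12
eef_pos: [0.4401, -0.0657, 0.0258]
tcp_rot: [-0.001, 0.705, -0.001, 0.709]
contact_force: [0.4, 0.3, -0.2]
opening: 0.455
```

Request:
play_rows(rows=[[20,[0,0,0],[0,0,0]],[20,[0,0,0],[0,0,0]],[20,[0,0,0],[0,0,0]],[20,[0,0,0],[0,0,0]],[20,[-0.1,0,0],[0,0,0]],[20,[-0.2,0,0],[0,0,0]],[20,[-0.3,0,0],[0,0,0]],[20,[-0.3,0,0],[0,0,0]]])

```text
time: 2.78
eef_pos: [0.4427, -0.0667, 0.1207]
tcp_rot: [-0.002, 0.702, -0.002, 0.712]
contact_force: [1.6, -0.5, -0.2]
opening: 0.409
```

```bash
python3 - <<'E'
from h import *
c=snap("wrist","w2.png"); plan((.641,-.041,.118,8),(.641,-.041,.047,8))
for n in("side","wrist"): 
  c=cams.read_camera(n); print(ctrl.get_state()["eef_pos"])
E
```

```text
[0.006, 0.0838, 0.666] [-0.0888, 0.0058, 0.0028]
[0.2426, 0.0846, 0.6638] [-0.0888, 0.0058, 0.0028]
t 2.83 pos [ 0.4412 -0.0662  0.118 ] yaw [-0.21 -0.54  0.01] F [-0.3 -0.2 -0.6] op 0.41
[ 0.43945962 -0.06549027  0.11559236]
[ 0.43818472 -0.06500877  0.11382989]
```

View pics/w2.png

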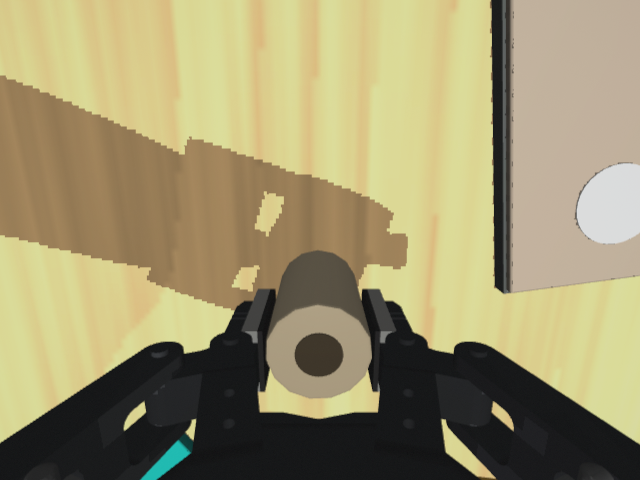

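The post is held between the pads, with its dot at (318,354). The measured pose lags the command, so I'll plan from the commanded pose instead.

```bash
cat >> h.py <<'E'
def go(cmd,*targets):
    """rows numbers from the commanded (x,y,z,yaw) to each target"""
    a=np.radians(cmd[3])
    for t in targets:
        d=np.array(t[:3])-cmd[:3]; dx=np.cos(a)*d[0]+np.sin(a)*d[1]; dy=-np.sin(a)*d[0]+np.cos(a)*d[1]
        print([round(float(k)/.3,3) for k in(-d[2],dy,dx)],[round(-(t[3]-cmd[3])/90,3),0,0])
    s=ctrl.get_state(); print("t",round(s["time"],2),"pos",s["eef_pos"].round(4),"F",s["contact_force"].round(1),"op",round(s["opening"],3))
E
python3 - <<'E'
from h import *
c=cams.read_camera("wrist"); print(ray(c,318.5,354,.1507))
go((.4383,-.0651,.1131,0),(.641,-.041,.113,8),(.641,-.041,.06,8),(.641,-.041,.044,8))
E
```

```text
[ 0.43752111 -0.06296817  0.1507    ]
[0.0, 0.08, 0.676] [-0.089, 0, 0]
[0.177, 0.08, 0.676] [-0.089, 0, 0]
[0.23, 0.08, 0.676] [-0.089, 0, 0]
t 2.98 pos [ 0.4375 -0.0647  0.1127] F [ 0.3  0.3 -0.4] op 0.408
```

Request:
play_rows(rows=[[20,[0,0.077,0.676],[-0.089,0,0]],[20,[0,0.077,0.676],[-0.089,0,0]],[20,[0,0.077,0.676],[-0.089,0,0]],[20,[0,0.077,0.676],[-0.089,0,0]],[20,[0,0.077,0.676],[-0.089,0,0]],[20,[0,0.077,0.676],[-0.089,0,0]],[20,[0,0.077,0.676],[-0.089,0,0]],[20,[0,0.077,0.676],[-0.089,0,0]],[20,[0,0.077,0.676],[-0.089,0,0]],[20,[0.08,0.077,0.676],[-0.089,0,0]]])

```text
time: 3.82
eef_pos: [0.6436, -0.0428, 0.0946]
tcp_rot: [-0.05, 0.702, 0.048, 0.709]
contact_force: [1.1, 0.1, -0.4]
opening: 0.41
```

Request:
play_rows(rows=[[20,[0.07,0,0],[0,0,0]],[20,[0.1,0,0],[0,0,0]],[20,[0.13,0,0],[0,0,0]],[20,[0.13,0,0],[0,0,0]],[20,[0.13,0,0],[0,0,0]],[20,[0.13,0,0],[0,0,0]],[20,[0.13,0,0],[0,0,0]]])

```text
time: 4.4
eef_pos: [0.6421, -0.0422, 0.0521]
tcp_rot: [-0.05, 0.704, 0.049, 0.706]
contact_force: [-0.0, -0.6, -1.0]
opening: 0.409
```

```bash
python3 - <<'E'
from h import *
for i in range(1):
    c=snap("wrist","w3.png",(100,150,540,480),1.4)
go((.641,-.042,.05,8))
E
```

```text
t 4.45 pos [ 0.642  -0.0422  0.0519] F [-1.   0.  -0.5] op 0.41
```

View pics/w3.png

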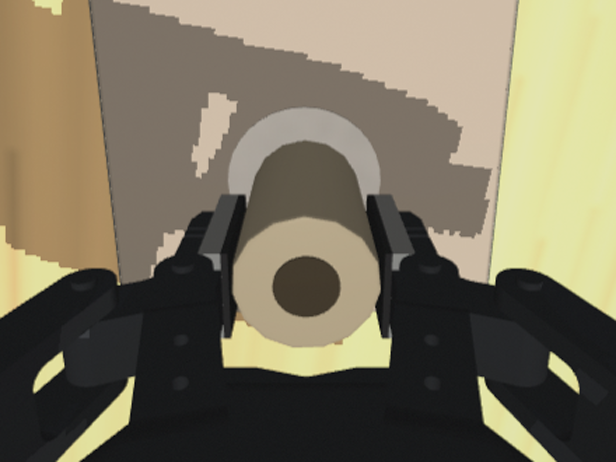

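```bash
python3 - <<'E'
from h import *
c=cams.read_camera("wrist"); a=ray(c,318.6,250,.0285); b=ray(c,317.5,226.4,.021); d=b-a
print(a,b,d, "along hearth x,y:",d@[.990,.139,0],d@[-.139,.990,0], proj(c,[.641,-.042,.0875]))
E
```

```text
[ 0.63900578 -0.02447378  0.0285    ] [ 0.63721847 -0.01530293  0.021     ] [-0.00178732  0.00917085 -0.0075    ] along hearth x,y: -0.0004946951433944148 0.009327578782765926 [317.92993018 356.82309278]
```

Centred over the disc: the far-edge gap is 9.3 mm against 9 expected. I'll lower, release and rise.

Request:
play_rows(rows=[[20,[0.012,0,0],[0,0,0]],[20,[0.023,0,0],[0,0,0]],[20,[0.023,0,0],[0,0,0]],[20,[0.023,0,0],[0,0,0]],[20,[0.023,0,0],[0,0,0]],[50,[0.023,0,0],[0,0,0]],[100,[0.023,0,0],[0,0,0]],[100,[0.023,0,0],[0,0,0]],[100,[0.023,0,0],[0,0,0]],[100,[0.023,0,0],[0,0,0]]])

```text
time: 5.33
eef_pos: [0.6409, -0.0419, 0.0431]
tcp_rot: [-0.049, 0.706, 0.049, 0.705]
contact_force: [0.4, 0.5, 0.9]
opening: 1.003
```

```bash
python3 - <<'E'
from h import *
go((.641,-.042,.0432,8),(.641,-.042,.17,8),(.595,-.309,.17,0))
E
```

```text
[-0.423, 0.0, 0.0] [0.0, 0, 0]
[-0.423, -0.86, -0.276] [0.089, 0, 0]
t 5.33 pos [ 0.6409 -0.0419  0.0431] F [0.4 0.5 0.9] op 1.003
```

Request:
play_rows(rows=[[100,[-0.2,0,0],[0,0,0]],[100,[-0.423,0,0],[0,0,0]],[100,[-0.423,0,0],[0,0,0]],[100,[-0.423,0,0],[0,0,0]],[100,[-0.423,-0.86,-0.276],[0.089,0,0]],[100,[-0.423,-0.86,-0.276],[0.089,0,0]],[100,[-0.423,-0.86,-0.276],[0.089,0,0]],[100,[-0.423,-0.86,-0.276],[0.089,0,0]],[100,[-0.423,-0.86,-0.276],[0.089,0,0]],[100,[-0.423,-0.86,-0.276],[0.089,0,0]]])

```text
time: 6.17
eef_pos: [0.598, -0.2901, 0.1701]
tcp_rot: [-0.0, 0.707, 0.0, 0.707]
contact_force: [1.1, -0.8, -0.7]
opening: 1.0
```

Request:
play_rows(rows=[[100,[0,-0.2,-0.02],[0,0,0]],[100,[0,-0.2,-0.02],[0,0,0]],[100,[0,-0.2,-0.02],[0,0,0]],[100,[0,-0.2,-0.02],[0,0,0]]])

```text
time: 6.5
eef_pos: [0.5922, -0.349, 0.1697]
tcp_rot: [0.001, 0.707, -0.0, 0.707]
contact_force: [0.5, 0.2, -0.1]
opening: 1.002
```

```bash
python3 - <<'E'
from h import *
c=snap("wrist","w4.png",(120,100,520,400),1.6)
print(proj(c,[.595,-.309,.06]))
go((.641,-.042,.0432,8))
E
```

```text
[323.16519656 180.23248144]
t 6.55 pos [ 0.5925 -0.3477  0.1698] F [1.1 0.6 0.4] op 1.001
```

View pics/w4.png

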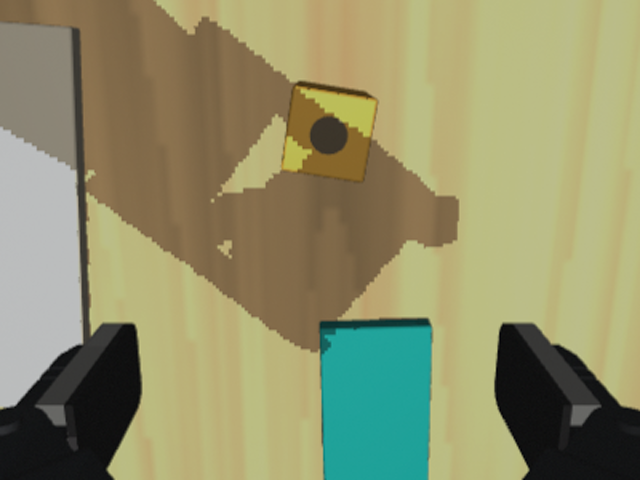

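The yellow post's dot is at pixel (326,184) and the post is turned about -8°.

```bash
python3 - <<'E'
from h import *
c=cams.read_camera("wrist"); q=ray(c,325.6,184.4,.06); print(q)
cmd=(.5925,-.3477,.17,0)
go(cmd,(*q[:2],.1,-8),(*q[:2],.024,-8))
E
```

```text
[ 0.59686526 -0.31043362  0.06      ]
[0.233, 0.124, 0.015] [0.089, 0, 0]
[0.487, 0.124, 0.015] [0.089, 0, 0]
t 6.6 pos [ 0.5928 -0.3469  0.1699] F [-0.   0.5 -0.6] op 1.002
```

Request:
play_rows(rows=[[100,[0.1,0.123,0.015],[0.089,0,0]],[100,[0.1,0.123,0.015],[0.089,0,0]],[100,[0.2,0.123,0.015],[0.089,0,0]],[100,[0.3,0.123,0.015],[0.089,0,0]],[100,[0.4,0.123,0.015],[0.089,0,0]],[100,[0.487,0.123,0.015],[0.089,0,0]],[100,[0.487,0.123,0.015],[0.089,0,0]],[100,[0.487,0.123,0.015],[0.089,0,0]],[50,[0.487,0.123,0.015],[0.089,0,0]],[20,[0.487,0.123,0.015],[0.089,0,0]]])

```text
time: 7.43
eef_pos: [0.599, -0.3121, 0.0274]
tcp_rot: [0.048, 0.704, -0.05, 0.707]
contact_force: [0.6, 0.2, 1.2]
opening: 0.754
```

Request:
play_rows(rows=[[20,[0,0,0],[0,0,0]],[20,[0,0,0],[0,0,0]],[20,[0,0,0],[0,0,0]],[20,[0,0,0],[0,0,0]],[20,[0,0,0],[0,0,0]]])

```text
time: 7.85
eef_pos: [0.5982, -0.3123, 0.0265]
tcp_rot: [0.049, 0.704, -0.05, 0.706]
contact_force: [-0.4, 0.9, 5.8]
opening: 0.417
```

```bash
python3 - <<'E'
from h import *
s=ctrl.get_state(); p=s["eef_pos"]; print(Ro.from_quat(s["tcp_rot"]).as_matrix().round(3))
c=(*p,-8)
go(c,(*p[:2],.17,-8),(.6185,.1182,.17,8))
E
```

```text
[[ 0.002  0.139  0.99 ]
 [-0.002  0.99  -0.139]
 [-1.    -0.001  0.003]]
[-0.478, 0.0, 0.0] [0.0, 0, 0]
[-0.478, 1.43, -0.133] [-0.178, 0, 0]
t 7.85 pos [ 0.5982 -0.3123  0.0265] F [-0.4  0.9  5.8] op 0.417
```

Request:
play_rows(rows=[[20,[-0.1,0,0],[0,0,0]],[20,[-0.2,0,0],[0,0,0]],[20,[-0.34,0,0],[0,0,0]],[20,[-0.478,0,0],[0,0,0]],[20,[-0.478,0.7,-0.066],[-0.089,0,0]],[20,[-0.478,0.7,-0.066],[-0.089,0,0]],[20,[-0.478,0.7,-0.066],[-0.089,0,0]],[20,[-0.478,0.7,-0.066],[-0.089,0,0]],[20,[-0.478,0.7,-0.066],[-0.089,0,0]],[20,[-0.478,0.7,-0.066],[-0.089,0,0]]])

```text
time: 8.68
eef_pos: [0.6057, -0.0939, 0.1667]
tcp_rot: [-0.001, 0.708, 0.003, 0.706]
contact_force: [-0.7, -1.3, -1.4]
opening: 0.419
```

Request:
play_rows(rows=[[20,[0,0.72,0.0],[-0.089,0,0]],[20,[0,0.72,0.0],[-0.089,0,0]],[20,[0,0.72,0.0],[-0.089,0,0]],[20,[0,0.72,0.0],[-0.089,0,0]],[20,[0,0.72,0.0],[-0.089,0,0]],[20,[0,0.72,0.0],[-0.089,0,0]],[20,[0,0.72,0.0],[-0.089,0,0]],[20,[0,0.72,0.0],[-0.089,0,0]],[20,[0,0.72,0.0],[-0.089,0,0]],[20,[0,0.72,0.0],[-0.089,0,0]]])

```text
time: 9.52
eef_pos: [0.6069, 0.1134, 0.1675]
tcp_rot: [-0.049, 0.706, 0.048, 0.705]
contact_force: [-0.1, -0.6, -0.8]
opening: 0.412
```

```bash
python3 - <<'E'
from h import *
s=ctrl.get_state(); p=s["eef_pos"]; print(Ro.from_quat(s["tcp_rot"]).as_matrix().round(3))
go((*p,8),(.6185,.1182,.09,8),(.6185,.1182,.056,8))
E
```

```text
[[-0.    -0.137  0.991]
 [-0.     0.991  0.137]
 [-1.    -0.    -0.   ]]
[0.258, 0.01, 0.04] [0.0, 0, 0]
[0.372, 0.01, 0.04] [0.0, 0, 0]
t 9.52 pos [0.6069 0.1134 0.1675] F [-0.1 -0.6 -0.8] op 0.412
```

Request:
play_rows(rows=[[20,[0.12,0.01,0.04],[0,0,0]],[20,[0.24,0.01,0.04],[0,0,0]],[20,[0.34,0.01,0.04],[0,0,0]],[20,[0.38,0.01,0.04],[0,0,0]],[20,[0.38,0.01,0.04],[0,0,0]],[20,[0.38,0.01,0.04],[0,0,0]],[20,[0.38,0.01,0.04],[0,0,0]],[20,[0.38,0.01,0.04],[0,0,0]]])

```text
time: 10.18
eef_pos: [0.6204, 0.1197, 0.0568]
tcp_rot: [-0.049, 0.703, 0.049, 0.707]
contact_force: [-0.6, 0.4, -0.8]
opening: 0.419
```

```bash
python3 - <<'E'
from h import *
c=snap("wrist","w5.png",(120,120,520,420),1.6)
s=ctrl.get_state(); p=s["eef_pos"]
go((*p,8),(.6185,.1182,.046,8)); z=p[2]-.0245
e=np.array([-.139,.990,0]); f=np.array([.990,.139,0]);m=np.array([.6185,.1182,.02])
T=lambda q:((proj(c,q)-[120,120])*1.6).round(0).tolist()
print("blue corners far",[T(m+25*.001*(e+s*f)) for s in(-1,1)],"post base far",[T(np.array([*m[:2],z])+.018*(e+s*f)) for s in(-1,1)],
 "post top",[T(np.array([*m[:2],z+.06])+.018*(t*e+s*f)) for s in(-1,1) for t in (-1,1)])
E
```

```text
[0.035, -0.005, -0.006] [0.0, 0, 0]
t 10.23 pos [0.6202 0.1199 0.0566] F [ 0.2 -0.7 -1.1] op 0.418
blue corners far [[230.0, 177.0], [394.0, 177.0]] post base far [[250.0, 211.0], [374.0, 211.0]] post top [[226.0, 460.0], [218.0, 304.0], [397.0, 460.0], [404.0, 303.0]]
```

View pics/w5.png

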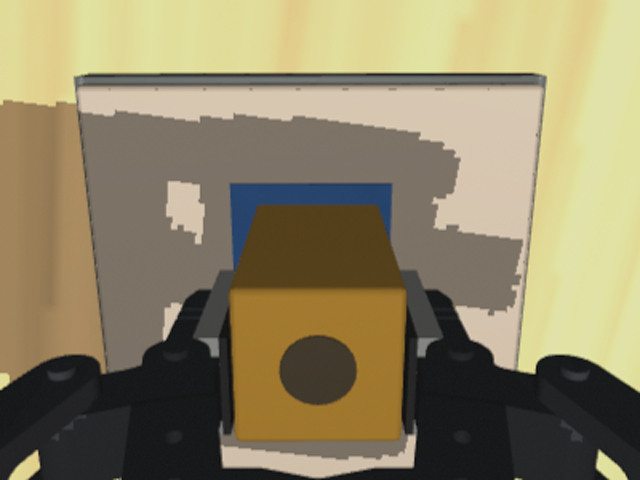

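Base far corners at about (255,205) and (381,205) in the crop, blue mark's far corners at (230,183) and (392,183). The post is about 2 mm too far in x and 3.4 mm too far along y. I'll correct, lower and release.

Request:
play_rows(rows=[[20,[0,-0.011,-0.006],[0,0,0]],[20,[0,-0.011,-0.006],[0,0,0]],[20,[0,-0.011,-0.006],[0,0,0]],[20,[0.015,-0.011,-0.006],[0,0,0]],[20,[0.025,-0.011,-0.006],[0,0,0]],[20,[0.032,-0.011,-0.006],[0,0,0]],[20,[0.032,-0.011,-0.006],[0,0,0]],[20,[0.032,-0.011,-0.006],[0,0,0]],[20,[0.032,-0.011,-0.006],[0,0,0]],[20,[0.032,-0.011,-0.006],[0,0,0]]])

```text
time: 11.07
eef_pos: [0.6171, 0.1165, 0.0464]
tcp_rot: [-0.05, 0.706, 0.049, 0.705]
contact_force: [-5.6, -0.8, 10.2]
opening: 0.417
```

```bash
python3 - <<'E'
from h import *
c=snap("wrist","w6.png",(120,120,520,420),1.6)
s=ctrl.get_state(); p=s["eef_pos"]; z=.02
go((*p,8),(.6185,.1182,.0445,8)) 
e=np.array([-.139,.990,0]); f=np.array([.990,.139,0]);m=np.array([.6188,.1162,.02])
T=lambda q:((proj(c,q)-[120,120])*1.6).round(0).tolist()
print("blue corners far",[T(m+25*.001*(e+s*f)) for s in(-1,1)],"post base far",[T(np.array([*m[:2],z])+.018*(e+s*f)) for s in(-1,1)])
E
```

```text
[0.006, 0.005, 0.006] [0.0, 0, 0]
t 11.12 pos [0.6171 0.1165 0.0464] F [-6.1  0.4 10.7] op 0.415
blue corners far [[239.0, 183.0], [412.0, 183.0]] post base far [[264.0, 206.0], [387.0, 207.0]]
```

View pics/w6.png

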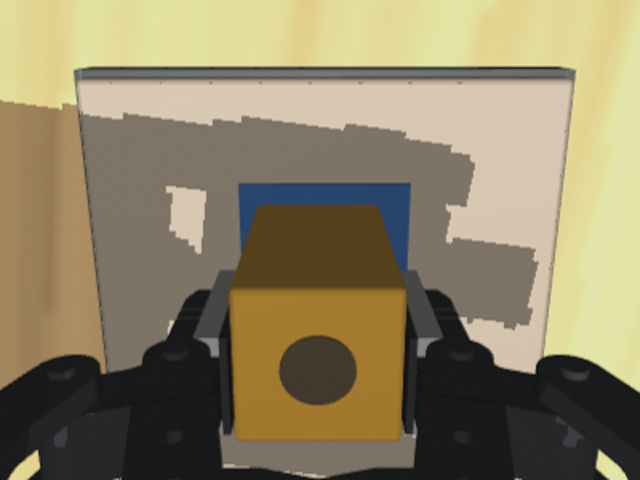

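Resting on the hearth with 10 N, but about 1.8 mm short in x. I'll lift slightly, shift and set it down again.

Request:
play_rows(rows=[[20,[-0.012,0,0],[0,0,0]],[20,[-0.012,0,0.006],[0,0,0]],[20,[-0.012,0,0.006],[0,0,0]],[20,[-0.012,0,0.006],[0,0,0]],[20,[-0.002,0,0.006],[0,0,0]],[20,[-0.002,0,0.006],[0,0,0]],[20,[-0.002,0,0.006],[0,0,0]],[60,[-0.002,0,0.006],[0,0,0]],[100,[-0.002,0,0.006],[0,0,0]],[100,[-0.002,0,0.006],[0,0,0]]])

```text
time: 11.95
eef_pos: [0.6185, 0.1166, 0.0443]
tcp_rot: [-0.049, 0.706, 0.049, 0.705]
contact_force: [-0.0, 0.7, -0.0]
opening: 0.824
```

Request:
play_rows(rows=[[100,[0,0,0],[0,0,0]],[100,[0,0,0],[0,0,0]],[100,[0,0,0],[0,0,0]],[100,[-0.14,0,0],[0,0,0]],[100,[-0.28,0,0],[0,0,0]],[100,[-0.38,0,0],[0,0,0]],[100,[-0.38,0,0],[0,0,0]]])

```text
time: 12.53
eef_pos: [0.6236, 0.1169, 0.1681]
tcp_rot: [-0.05, 0.7, 0.049, 0.711]
contact_force: [1.2, 0.6, 1.1]
opening: 0.999
```

```bash
python3 - <<'E'
from h import *
s=ctrl.get_state(); p=s["eef_pos"]
go((*p,8),(.434,.105,.16,8))
for n in("side","scene"):
    c=cams.read_camera(n)
    print(n,blob(c,(.434,.111),.036,28,(3,90,40),(14,255,255)))
E
```

```text
[0.027, 0.049, -0.631] [0.0, 0, 0]
t 12.53 pos [0.6236 0.1169 0.1681] F [1.2 0.6 1.1] op 0.999
side (array([0.4304, 0.1299]), 677.0)
scene (array([0.4366, 0.1292]), 786.0)
```

Request:
play_rows(rows=[[100,[0.03,0.055,-0.63],[0,0,0]],[100,[0.03,0.055,-0.63],[0,0,0]],[100,[0.03,0.055,-0.63],[0,0,0]],[100,[0.03,0.055,-0.63],[0,0,0]],[100,[0.03,0.055,-0.63],[0,0,0]],[100,[0.03,0.055,-0.63],[0,0,0]],[100,[0.03,0.055,-0.63],[0,0,0]],[100,[0.03,0.055,-0.63],[0,0,0]],[100,[0.03,0.055,-0.63],[0,0,0]],[100,[0.03,0.055,-0.63],[0,0,0]]])

```text
time: 13.47
eef_pos: [0.4303, 0.1066, 0.1498]
tcp_rot: [-0.049, 0.705, 0.049, 0.705]
contact_force: [-0.1, -0.1, 0.6]
opening: 1.003
```

```bash
python3 - <<'E'
from h import *
c=snap("wrist","w7.png"); print(proj(c,[.434,.111,.036]))
s=ctrl.get_state(); p=s["eef_pos"]
go((*p,8),(.434,.111,.01,8))
E
```

```text
[325.21428861 231.32496405]
[0.466, 0.013, 0.015] [0.0, 0, 0]
t 13.52 pos [0.4302 0.1066 0.1497] F [-0.1  0.6 -0.1] op 1.0
```

View pics/w7.png

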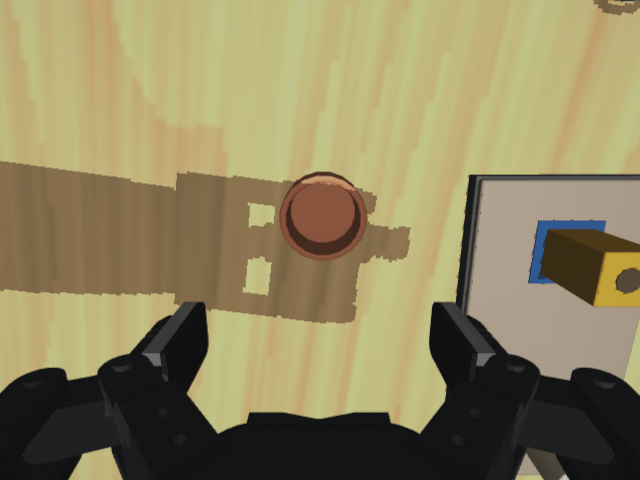

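Dish rim centre at (323.5,217). The grasp will be across the dish at a low TCP.

```bash
python3 - <<'E'
from h import *
c=cams.read_camera("wrist"); q=ray(c,323.5,217,.036); print(q)
p=ctrl.get_state()["eef_pos"]
go((*p,8),(*q[:2],.1,8),(*q[:2],.005,8))
E
```

```text
[0.43121025 0.12099101 0.036     ]
[0.166, 0.047, 0.011] [0.0, 0, 0]
[0.482, 0.047, 0.011] [0.0, 0, 0]
t 13.57 pos [0.43   0.1066 0.1497] F [0.6 0.5 0.4] op 0.999
```

Request:
play_rows(rows=[[100,[0.1,0.046,0.011],[0,0,0]],[100,[0.2,0.046,0.011],[0,0,0]],[100,[0.3,0.046,0.011],[0,0,0]],[100,[0.4,0.046,0.011],[0,0,0]],[100,[0.482,0.046,0.011],[0,0,0]],[100,[0.482,0.046,0.011],[0,0,0]],[100,[0.482,0.046,0.011],[0,0,0]],[100,[0.482,0.046,0.011],[0,0,0]],[60,[0.482,0.046,0.011],[0,0,0]],[50,[0.482,0.046,0.011],[0,0,0]]], force=30)

```text
time: 14.4
eef_pos: [0.4324, 0.1209, 0.0071]
tcp_rot: [-0.049, 0.704, 0.049, 0.707]
contact_force: [0.3, 1.0, 1.6]
opening: 0.747
```

Request:
play_rows(rows=[[50,[0,0,0],[0,0,0]],[50,[0,0,0],[0,0,0]],[50,[0,0,0],[0,0,0]],[50,[0,0,0],[0,0,0]],[50,[0,0,0],[0,0,0]]])

```text
time: 14.82
eef_pos: [0.4324, 0.1209, 0.0074]
tcp_rot: [-0.05, 0.704, 0.049, 0.707]
contact_force: [-1.8, -0.8, 4.8]
opening: 0.715
```

```bash
python3 - <<'E'
from h import *
c=snap("wrist","w8.png",(120,120,520,420),1.6)
p=ctrl.get_state()["eef_pos"]
go((*p,8),(*p[:2],.18,8),(.630,.038,.18,8))
E
```

```text
[-0.575, 0.0, 0.0] [0.0, 0, 0]
[-0.575, -0.365, 0.614] [0.0, 0, 0]
t 14.87 pos [0.4324 0.1209 0.0074] F [-1.6  0.2  6.2] op 0.715
```

View pics/w8.png

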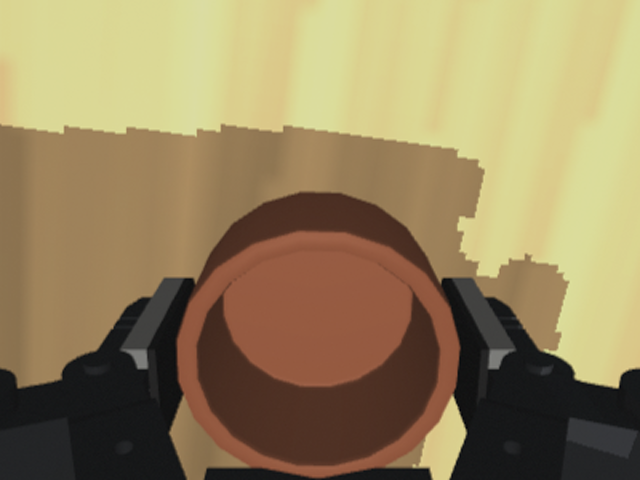

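The dish is gripped across its rim, which is centred at crop (318,352).

Request:
play_rows(rows=[[50,[-0.1,0,0],[0,0,0]],[50,[-0.22,0,0],[0,0,0]],[50,[-0.35,0,0],[0,0,0]],[50,[-0.48,0,0],[0,0,0]],[50,[-0.48,-0.365,0.614],[0,0,0]],[50,[-0.48,-0.365,0.614],[0,0,0]],[50,[-0.48,-0.365,0.614],[0,0,0]],[50,[-0.48,-0.365,0.614],[0,0,0]],[50,[-0.48,-0.365,0.614],[0,0,0]],[50,[-0.48,-0.365,0.614],[0,0,0]]])

```text
time: 15.7
eef_pos: [0.6335, 0.0348, 0.1501]
tcp_rot: [-0.049, 0.704, 0.048, 0.707]
contact_force: [-1.4, 0.6, -1.0]
opening: 0.718
```

Request:
play_rows(rows=[[50,[0,0,0],[0,0,0]],[50,[0,0,0],[0,0,0]],[50,[0,0,0],[0,0,0]],[50,[0,0,0],[0,0,0]]])

```text
time: 16.03
eef_pos: [0.6269, 0.0389, 0.1495]
tcp_rot: [-0.05, 0.705, 0.05, 0.705]
contact_force: [-0.7, 0.5, -1.4]
opening: 0.716
```

```bash
python3 - <<'E'
from h import *
s=ctrl.get_state();p=s["eef_pos"]; print(Ro.from_quat(s["tcp_rot"]).as_matrix().round(3)[:,0])
c=snap("wrist","w9.png")
go((*p,8),(.630,.038,.06,8),(.630,.038,.036,8),(.630,.038,.027,8))
E
```

```text
[-0.  0. -1.]
[0.298, -0.004, 0.01] [0.0, 0, 0]
[0.378, -0.004, 0.01] [0.0, 0, 0]
[0.408, -0.004, 0.01] [0.0, 0, 0]
t 16.08 pos [0.6271 0.0389 0.1496] F [ 0.2  0.8 -1.5] op 0.711
```

View pics/w9.png

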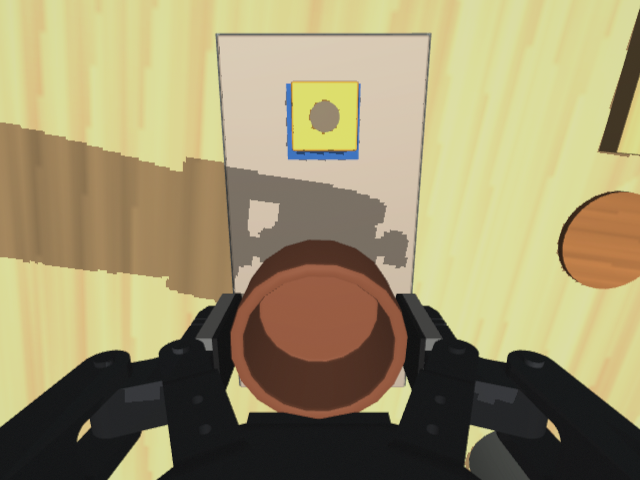

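```bash
python3 - <<'E'
from h import *
c=cams.read_camera("wrist"); print("dot",ray(c,324.5,117,.08)); 
for n,u,v in(("blueBL",288,159),("blueBR",358,159),("hFL",217,34),("hFR",430,34)): print(n,ray(c,u,v,.021))
print("dish rim",ray(c,319,340,.1496-.0072+.036))
E
```

```text
dot [0.61870116 0.11653326 0.08      ]
blueBL [0.59797472 0.08791729 0.021     ]
blueBR [0.64674907 0.09485644 0.021     ]
hFL [0.54317381 0.15988881 0.021     ]
hFR [0.67943166 0.17933193 0.021     ]
dish rim [0.62618911 0.04117158 0.1784    ]
```

The yellow post is within 1 mm of its mark. Now the dish goes down.

Request:
play_rows(rows=[[50,[0.12,-0.011,0.009],[0,0,0]],[50,[0.24,-0.011,0.009],[0,0,0]],[50,[0.34,-0.011,0.009],[0,0,0]],[50,[0.38,-0.011,0.009],[0,0,0]],[50,[0.39,-0.011,0.009],[0,0,0]],[50,[0.39,-0.011,0.009],[0,0,0]],[50,[0.39,-0.011,0.009],[0,0,0]],[50,[0.4,-0.011,0.009],[0,0,0]],[50,[0.407,-0.011,0.009],[0,0,0]],[50,[0.407,-0.011,0.009],[0,0,0]]])

```text
time: 16.97
eef_pos: [0.632, 0.0351, 0.0281]
tcp_rot: [-0.05, 0.705, 0.049, 0.706]
contact_force: [0.0, -0.6, 0.1]
opening: 0.713
```

Request:
play_rows(rows=[[50,[0,0,0],[0,0,0]],[50,[0,0,0],[0,0,0]],[50,[0,0,0],[0,0,0]]])

```text
time: 17.22
eef_pos: [0.6317, 0.0351, 0.0276]
tcp_rot: [-0.049, 0.705, 0.049, 0.706]
contact_force: [-0.9, 1.2, 1.2]
opening: 0.713
```

Request:
play_rows(rows=[[50,[0,0.003,-0.005],[0,0,0]],[50,[0,0.003,-0.005],[0,0,0]],[50,[0.003,0.003,-0.005],[0,0,0]],[50,[0.003,0.003,-0.005],[0,0,0]],[80,[0.003,0.003,-0.005],[0,0,0]],[100,[0.003,0.003,-0.005],[0,0,0]],[100,[0.003,0.003,-0.005],[0,0,0]],[100,[-0.1,0.003,-0.005],[0,0,0]],[100,[-0.2,0.003,-0.005],[0,0,0]],[100,[-0.3,0.003,-0.005],[0,0,0]]])

```text
time: 18.05
eef_pos: [0.6288, 0.0359, 0.1168]
tcp_rot: [-0.049, 0.706, 0.05, 0.704]
contact_force: [0.7, -0.1, 0.2]
opening: 1.002
```

Request:
play_rows(rows=[[100,[-0.2,0,0],[0,0,0]],[100,[-0.2,0,0],[0,0,0]],[100,[-0.2,0,0],[0,0,0]],[100,[-0.2,0,0],[0,0,0]],[100,[-0.2,0,0],[0,0,0]]])

```text
time: 18.47
eef_pos: [0.6287, 0.0359, 0.1752]
tcp_rot: [-0.049, 0.706, 0.05, 0.704]
contact_force: [0.2, 0.9, -0.2]
opening: 0.999
```

```bash
python3 - <<'E'
from h import *
s=ctrl.get_state();p=s["eef_pos"]
c=snap("wrist","w10.png")
go((*p,8),(.437,-.33,.2,0))
for n in("side","scene","wrist"):
    c=cams.read_camera(n)
    q=blob(c,(.63,.037),.056,60 if n=="wrist" else 28,(3,90,40),(14,255,255))
    hsv=cv2.cvtColor(c["color"],cv2.COLOR_RGB2HSV); m=cv2.inRange(hsv,(0,0,170),(179,25,255)); u,v=proj(c,[.437,-.363,.012]).astype(int)
    k=np.zeros_like(m); cv2.circle(k,(u,v),75,255,-1); m&=k
    if m.any():
        r=max(cv2.findContours(m,0,2)[0],key=cv2.contourArea); b=cv2.boxPoints(cv2.minAreaRect(r)); P=cv2.approxPolyDP(r,4,True)[:,0]
        print(n,[ray(c,*x,.012)[:2].round(3).tolist() for x in P.astype(float)])
    print(n,q)
E
```

```text
[-0.083, -1.119, -0.802] [0.089, 0, 0]
t 18.52 pos [0.6283 0.0359 0.1744] F [-0.5  0.  -0.1] op 0.997
side [[0.405, -0.468], [0.46, -0.465], [0.473, -0.265], [0.416, -0.263]]
side (array([0.626 , 0.0463]), 593.0)
scene (array([0.6326, 0.046 ]), 812.0)
wrist [[0.415, -0.266], [0.446, -0.263]]
wrist (array([0.6294, 0.037 ]), 5739.0)
```

View pics/w10.png

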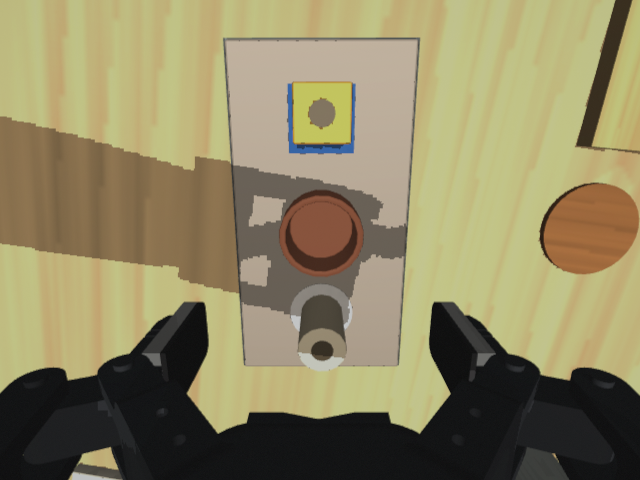

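The round post on the disc (322,350), the dish (321,235) and the yellow post (322,113) are lined up on the hearth. Next the cream batt, side centre about (.438,-.365), turned about -3.5°.

```bash
python3 - <<'E'
from h import *
p=ctrl.get_state()["eef_pos"]
c=cams.read_camera("side"); print([ray(c,u,v,.012)[:2].round(3).tolist() for u,v in((369,210),(440,190),(449,205),(380,226))], [ray(c,u,v,.012)[:2].round(3).tolist() for u,v in((273,158),(292,160))])
go((*p,8),(.53,-.165,.2,2),(.438,-.365,.2,-3.5))
c=cams.read_camera("wrist"); print("dish",ray(c,321,235,.056),"round dot",ray(c,322,350,.08),"yellow",ray(c,321,113,.08))
E
```

```text
[[0.347, -0.263], [0.172, -0.38], [0.144, -0.328], [0.311, -0.213]] [[0.647, -0.409], [0.592, -0.413]]
[-0.085, -0.617, -0.419] [0.067, 0, 0]
[-0.085, -1.235, -0.815] [0.128, 0, 0]
t 18.72 pos [0.6289 0.0359 0.1751] F [-0.1 -0.1 -0.5] op 0.999
dish [0.62986718 0.03592591 0.056     ] round dot [ 0.64157982 -0.04169764  0.08      ] yellow [0.61817607 0.11670136 0.08      ]
```

Request:
play_rows(rows=[[100,[-0.085,-0.617,-0.42],[0.067,0,0]],[100,[-0.085,-0.617,-0.42],[0.067,0,0]],[100,[-0.085,-0.617,-0.42],[0.067,0,0]],[100,[-0.085,-0.617,-0.42],[0.067,0,0]],[100,[-0.085,-0.617,-0.42],[0.067,0,0]],[100,[-0.085,-0.617,-0.42],[0.067,0,0]],[100,[-0.085,-0.617,-0.42],[0.067,0,0]],[100,[-0.085,-0.617,-0.42],[0.067,0,0]],[100,[-0.085,-0.617,-0.42],[0.067,0,0]]])

```text
time: 19.52
eef_pos: [0.5309, -0.1644, 0.2021]
tcp_rot: [-0.012, 0.707, 0.013, 0.707]
contact_force: [-0.4, -0.2, -0.8]
opening: 0.998
```

```bash
python3 - <<'E'
from h import *
p=ctrl.get_state()["eef_pos"]
go((*p,2),(.438,-.365,.2,-3.5))
E
```

```text
[0.007, -0.657, -0.333] [0.061, 0, 0]
t 19.52 pos [ 0.5309 -0.1644  0.2021] F [-0.4 -0.2 -0.8] op 0.998
```

Request:
play_rows(rows=[[100,[0.007,-0.657,-0.333],[0.061,0,0]],[100,[0.007,-0.657,-0.333],[0.061,0,0]],[100,[0.007,-0.657,-0.333],[0.061,0,0]],[100,[0.007,-0.657,-0.333],[0.061,0,0]],[100,[0.007,-0.657,-0.333],[0.061,0,0]],[100,[0.007,-0.657,-0.333],[0.061,0,0]],[100,[0.007,-0.657,-0.333],[0.061,0,0]],[100,[0.007,-0.657,-0.333],[0.061,0,0]],[100,[0.007,-0.657,-0.333],[0.061,0,0]],[100,[0.007,-0.657,-0.333],[0.061,0,0]]])

```text
time: 20.35
eef_pos: [0.4388, -0.3636, 0.2001]
tcp_rot: [0.021, 0.707, -0.02, 0.707]
contact_force: [-0.2, -0.2, 0.6]
opening: 1.002
```

```bash
python3 - <<'E'
from h import *
p=ctrl.get_state()["eef_pos"]
go((*p,-3.5),(.438,-.365,.2,-3.5))
c=snap("wrist","w11.png")
hsv=cv2.cvtColor(c["color"],cv2.COLOR_RGB2HSV); m=cv2.inRange(hsv,(0,0,100),(179,30,255)); m[300:]=0
r=max(cv2.findContours(m,0,2)[0],key=cv2.contourArea); P=cv2.approxPolyDP(r,5,True)[:,0]; print(P.tolist(),cv2.contourArea(r))
print([ray(c,*x,.012)[:2].round(4).tolist() for x in P.astype(float)])
E
```

```text
[0.0, -0.005, -0.002] [-0.0, 0, 0]
t 20.35 pos [ 0.4388 -0.3636  0.2001] F [-0.2 -0.2  0.6] op 1.002
[[282, 96], [282, 114], [351, 180], [354, 98]] 3623.0
[[0.4144, -0.2622], [0.4132, -0.2762], [0.4687, -0.3341], [0.4735, -0.2672]]
```

View pics/w11.png

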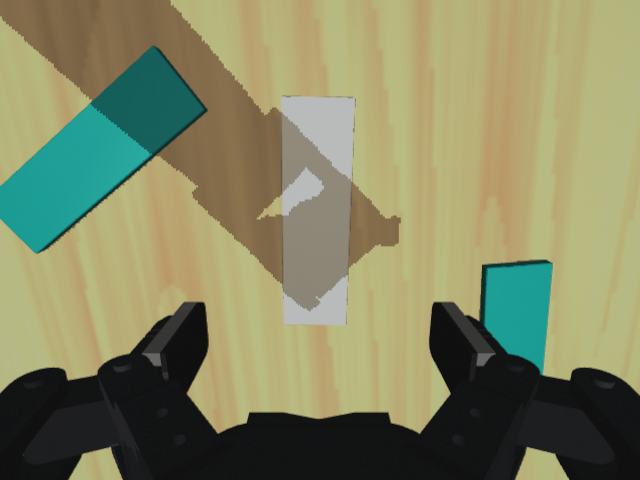

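The whole batt is in view, with corners (281.5,96), (354.5,97), (346.5,324.5) and (284.5,324).

```bash
python3 - <<'E'
from h import *
p=ctrl.get_state()["eef_pos"]
c=cams.read_camera("wrist")
Q=np.array([ray(c,u,v,.012)[:2] for u,v in((281.5,96),(354.5,97),(346.5,324.5),(284.5,324))]); m=Q.mean(0); d=(Q[0]+Q[1]-Q[2]-Q[3])/2
yaw=np.degrees(np.arctan2(-d[0],d[1])); print(Q.round(4).tolist(),m,yaw,np.linalg.norm(d))
go((*p,-3.5),(*m,.06,yaw),(*m,.004,yaw))
E
```

```text
[[0.414, -0.2623], [0.4739, -0.2666], [0.4595, -0.4738], [0.3993, -0.4697]] [ 0.4366753  -0.36811679] -4.01256818557001 0.20779926296656578
[0.468, -0.015, -0.006] [np.float64(0.006), 0, 0]
[0.654, -0.015, -0.006] [np.float64(0.006), 0, 0]
t 20.45 pos [ 0.4387 -0.364   0.2004] F [-0.4  1.  -0.3] op 1.002
```

Request:
play_rows(rows=[[82,[0.12,-0.014,-0.006],[0.006,0,0]],[82,[0.24,-0.014,-0.006],[0.006,0,0]],[82,[0.36,-0.014,-0.006],[0.006,0,0]],[82,[0.468,-0.014,-0.006],[0.006,0,0]],[82,[0.54,-0.014,-0.006],[0.006,0,0]],[82,[0.6,-0.014,-0.006],[0.006,0,0]],[82,[0.648,-0.014,-0.006],[0.006,0,0]],[82,[0.648,-0.014,-0.006],[0.006,0,0]],[82,[0.648,-0.014,-0.006],[0.006,0,0]],[82,[0.648,-0.014,-0.006],[0.006,0,0]]], force=60)

```text
time: 21.28
eef_pos: [0.4366, -0.3699, 0.0072]
tcp_rot: [0.024, 0.706, -0.025, 0.707]
contact_force: [0.1, -0.2, -0.3]
opening: 0.821
```

Request:
play_rows(rows=[[82,[0.005,0,0],[0,0,0]],[82,[0.01,0,0],[0,0,0]],[82,[0.015,0,0],[0,0,0]],[82,[0.015,0,0],[0,0,0]],[82,[0.015,0,0],[0,0,0]]])

```text
time: 21.7
eef_pos: [0.4357, -0.3696, 0.0017]
tcp_rot: [0.025, 0.707, -0.025, 0.707]
contact_force: [-0.3, 0.2, 0.2]
opening: 0.82
```

Request:
play_rows(rows=[[82,[0.005,0,0],[0,0,0]],[82,[0.01,0,0],[0,0,0]],[82,[0.01,0,0],[0,0,0]],[82,[0.01,0,0],[0,0,0]]])

```text
time: 22.03
eef_pos: [0.4356, -0.3694, -0.0017]
tcp_rot: [0.025, 0.707, -0.025, 0.707]
contact_force: [0.2, 0.7, 0.8]
opening: 0.821
```

```bash
python3 - <<'E'
from h import *
c=snap("wrist","w12.png",(120,150,520,450),1.6)
go((0,0,0,0))
E
```

```text
t 22.08 pos [ 0.4356 -0.3695 -0.0016] F [-0.7 -0.7  0.7] op 0.822
```

View pics/w12.png

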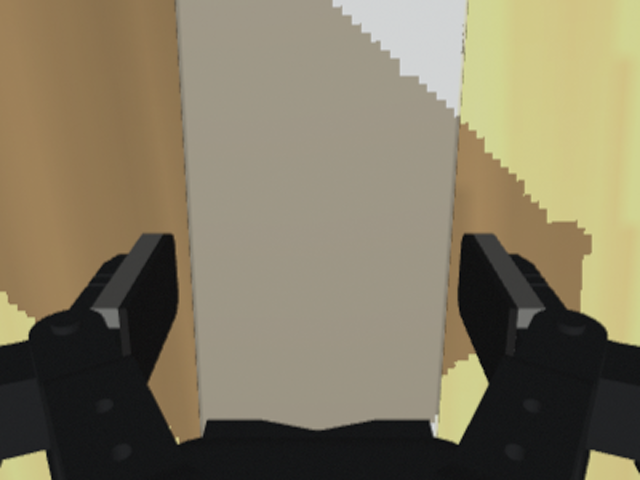

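The pads straddle the batt evenly and there's no table contact. I'll close.

Request:
play_rows(rows=[[76,[0,0,0],[0,0,0]],[70,[0,0,0],[0,0,0]],[60,[0,0,0],[0,0,0]],[55,[0,0,0],[0,0,0]],[55,[0,0,0],[0,0,0]],[55,[0,0,0],[0,0,0]]], force=70)

```text
time: 22.58
eef_pos: [0.4361, -0.3698, -0.0008]
tcp_rot: [0.025, 0.706, -0.025, 0.707]
contact_force: [0.1, 1.4, 5.7]
opening: 0.701
```

Request:
play_rows(rows=[[55,[-0.02,0,0],[0,0,0]],[55,[-0.04,0,0],[0,0,0]],[55,[-0.08,0,0],[0,0,0]],[55,[-0.12,0,0],[0,0,0]],[55,[-0.12,0,0],[0,0,0]],[55,[-0.12,0,0],[0,0,0]]])

```text
time: 23.08
eef_pos: [0.4364, -0.3705, 0.0361]
tcp_rot: [0.024, 0.706, -0.026, 0.707]
contact_force: [-0.9, -0.2, -4.0]
opening: 0.703
```

```bash
python3 - <<'E'
from h import *
c=snap("wrist","w13.png"); s=ctrl.get_state(); print(Ro.from_quat(s["tcp_rot"]).as_matrix().round(3))
g=cv2.cvtColor(c["color"],cv2.COLOR_RGB2HSV)
for v in (80,120,160,200,240):
    x=np.where((g[v,200:440,1]<45)&(g[v,200:440,2]>90))[0]+200; print(v,x.min() if len(x) else None,x.max() if len(x) else None)
p=s["eef_pos"]; go((*p,-4),(*p[:2],.2,-4))
b=cams.read_camera("side")
hs=cv2.cvtColor(b["color"],cv2.COLOR_RGB2HSV); m=cv2.inRange(hs,(0,0,150),(179,30,255)); u,v=proj(b,[.437,-.363,.04]).astype(int); k=np.zeros_like(m); cv2.circle(k,(u,v),70,255,-1); m&=k
for r in cv2.findContours(m,0,2)[0]:
    if cv2.contourArea(r)>60: print("side",cv2.contourArea(r),cv2.approxPolyDP(r,3,True)[:,0].tolist())
E
```

```text
[[ 0.001  0.071  0.998]
 [-0.001  0.998 -0.071]
 [-1.    -0.001  0.001]]
80 225 414
120 227 411
160 230 408
200 232 406
240 235 402
[-0.549, 0.0, 0.0] [0.0, 0, 0]
t 23.13 pos [ 0.4359 -0.3698  0.0352] F [-0.8  0.8 -3.5] op 0.702
side 207.5 [[328, 177], [322, 192], [344, 196]]
```

```bash
python3 - <<'E'
from h import *
c=cams.read_camera("wrist"); g=cv2.cvtColor(c["color"],cv2.COLOR_RGB2HSV)
top=ctrl.get_state()["eef_pos"][2]+.0128
for v in range(30,281,50):
    x=np.where((g[v,200:440,1]<45)&(g[v,200:440,2]>90))[0]+200; a,b=ray(c,x.min(),v,top),ray(c,x.max()+1,v,top); print(v,((a+b)/2)[:2].round(4),np.linalg.norm(a-b).round(4))
p=ctrl.get_state()["eef_pos"]; go((*p,-4),(*p[:2],.2,-4),(.53,-.16,.2,2))
E
```

```text
30 [ 0.4425 -0.27  ] 0.0603
80 [ 0.4415 -0.2842] 0.0604
130 [ 0.4404 -0.2994] 0.0606
180 [ 0.4391 -0.3157] 0.0604
230 [ 0.4377 -0.3332] 0.0601
280 [ 0.4364 -0.3521] 0.0603
[-0.553, 0.0, 0.0] [0.0, 0, 0]
[-0.553, 0.718, 0.266] [-0.067, 0, 0]
t 23.23 pos [ 0.4354 -0.3692  0.0341] F [-0.2 -0.2 -4.1] op 0.699
```

Batt held and level (width constant along its length), at yaw -4.2°.

Request:
play_rows(rows=[[55,[-0.08,0,0],[0,0,0]],[55,[-0.18,0,0],[0,0,0]],[55,[-0.29,0,0],[0,0,0]],[55,[-0.4,0,0],[0,0,0]],[55,[-0.5,0.06,0.02],[0,0,0]],[55,[-0.553,0.14,0.05],[-0.01,0,0]],[55,[-0.553,0.23,0.085],[-0.02,0,0]],[55,[-0.553,0.32,0.12],[-0.03,0,0]],[55,[-0.553,0.41,0.152],[-0.04,0,0]],[55,[-0.553,0.5,0.185],[-0.05,0,0]]])

```text
time: 24.07
eef_pos: [0.5015, -0.2223, 0.1996]
tcp_rot: [-0.003, 0.708, 0.003, 0.707]
contact_force: [0.3, -0.5, -4.1]
opening: 0.699
```

```bash
python3 - <<'E'
from h import *
s=ctrl.get_state();p=s["eef_pos"]; M=Ro.from_quat(s["tcp_rot"]).as_matrix();y=np.degrees(np.arctan2(M[1,2],M[0,2]));print(y)
go((*p,y),(.630,.036,.2,8))
E
```

```text
0.47363146850309445
[-0.001, 0.857, 0.436] [np.float64(-0.084), 0, 0]
t 24.07 pos [ 0.5015 -0.2223  0.1996] F [ 0.3 -0.5 -4.1] op 0.699
```

Request:
play_rows(rows=[[55,[0,0.09,0.046],[-0.01,0,0]],[55,[0,0.18,0.092],[-0.02,0,0]],[55,[0,0.27,0.138],[-0.03,0,0]],[55,[0,0.36,0.184],[-0.04,0,0]],[55,[0,0.45,0.23],[-0.05,0,0]],[55,[0,0.54,0.276],[-0.06,0,0]],[55,[0,0.63,0.321],[-0.07,0,0]],[55,[0,0.72,0.367],[-0.084,0,0]],[55,[0,0.8,0.407],[-0.084,0,0]],[55,[0,0.857,0.436],[-0.084,0,0]]])

```text
time: 24.9
eef_pos: [0.6305, 0.0367, 0.1991]
tcp_rot: [-0.05, 0.706, 0.05, 0.705]
contact_force: [-0.6, -0.4, -3.1]
opening: 0.698
```

Request:
play_rows(rows=[[55,[0,0,0],[0,0,0]],[55,[0,0,0],[0,0,0]],[55,[0,0,0],[0,0,0]],[55,[0.1,0,0],[0,0,0]],[55,[0.2,0,0],[0,0,0]],[55,[0.3,0,0],[0,0,0]],[55,[0.32,0,0],[0,0,0]],[55,[0.32,0,0],[0,0,0]],[55,[0.32,0,0],[0,0,0]],[55,[0.32,0,0],[0,0,0]]])

```text
time: 25.73
eef_pos: [0.6323, 0.0336, 0.1073]
tcp_rot: [-0.049, 0.704, 0.049, 0.707]
contact_force: [1.3, 0.6, -3.6]
opening: 0.698
```

```bash
cat > b.py <<'E'
from h import *
s=ctrl.get_state();p=s["eef_pos"]; M=Ro.from_quat(s["tcp_rot"]).as_matrix();y=np.degrees(np.arctan2(M[1,2],M[0,2]));print(y)
c=snap("wrist","w14.png"); g=cv2.cvtColor(c["color"],cv2.COLOR_RGB2HSV); top=p[2]+.0128;L=[]
for v in range(30,281,25):
    x=np.where((g[v,200:440,1]<27)&(g[v,200:440,2]>90))[0]+200
    if len(x)<100: print(v,"no",len(x)); continue
    a,b=ray(c,x.min(),v,top),ray(c,x.max()+1,v,top); L.append((a+b)[:2]/2); print(v,L[-1].round(4),np.linalg.norm(a-b).round(4))
L=np.array(L)
if len(L)>2: k=np.polyfit(L[:,1],L[:,0],1); print("batt yaw",-np.degrees(np.arctan(k[0])),"x at y=.0373:",np.polyval(k,.0373))
go((*p,y),(.630,.036,.079,8))
E
python3 b.py
```

```text
7.972642673104122
30 [0.6181 0.1323] 0.0594
55 [0.6191 0.1254] 0.0598
80 [0.6201 0.1182] 0.0596
105 [0.621  0.1108] 0.0596
130 [0.6222 0.1032] 0.0597
155 [0.6232 0.0952] 0.0597
180 [0.6282 0.0876] 0.0673
205 no 76
230 no 1
255 no 0
280 no 0
batt yaw 11.060752024966256 x at y=.0373: 0.6360072700373611
[0.094, 0.009, -0.006] [np.float64(-0.0), 0, 0]
t 25.78 pos [0.6324 0.0338 0.1075] F [-0.3  0.9 -3.6] op 0.701
```

Batt yaw is about 7.8° with the glare row left out, and the centre is within 2 mm. I'll lower it onto the posts.

Request:
play_rows(rows=[[55,[0,0.009,-0.006],[0,0,0]],[55,[0.03,0.009,-0.006],[0,0,0]],[55,[0.05,0.009,-0.006],[0,0,0]],[55,[0.065,0.009,-0.006],[0,0,0]],[55,[0.075,0.009,-0.006],[0,0,0]],[55,[0.075,0.009,-0.006],[0,0,0]],[55,[0.075,0.009,-0.006],[0,0,0]],[55,[0.075,0.009,-0.006],[0,0,0]]])

```text
time: 26.45
eef_pos: [0.6285, 0.0367, 0.082]
tcp_rot: [-0.049, 0.705, 0.049, 0.705]
contact_force: [0.5, -0.3, -4.2]
opening: 0.697
```

```bash
sed -i 's/range(30,281,25)/range(20,166,24)/' b.py; python3 b.py
```

```text
8.011803304562813
20 [0.6139 0.138 ] 0.0597
44 [0.6147 0.1315] 0.0597
68 [0.6157 0.1247] 0.0601
92 [0.6167 0.1177] 0.0598
116 [0.6178 0.1105] 0.0598
140 [0.6187 0.1031] 0.0598
164 [0.6198 0.0954] 0.0595
batt yaw 8.00658812031332 x at y=.0373: 0.6280101217907713
[0.01, -0.003, 0.005] [np.float64(0.0), 0, 0]
t 26.5 pos [0.6286 0.0366 0.0822] F [ 0.8 -0.5 -3.6] op 0.699
```

Request:
play_rows(rows=[[55,[0,-0.002,0.005],[0,0,0]],[55,[0,-0.002,0.005],[0,0,0]],[55,[0.004,-0.002,0.005],[0,0,0]],[55,[0.008,-0.002,0.005],[0,0,0]],[55,[0.011,-0.002,0.005],[0,0,0]],[55,[0.011,-0.002,0.005],[0,0,0]],[55,[0.011,-0.002,0.005],[0,0,0]]])

```text
time: 27.08
eef_pos: [0.63, 0.0363, 0.0793]
tcp_rot: [-0.049, 0.705, 0.049, 0.705]
contact_force: [-2.7, -0.2, 0.1]
opening: 0.7
```

```bash
python3 b.py
```

```text
8.009413816563967
20 [0.6155 0.1376] 0.0597
44 [0.6164 0.1311] 0.06
68 [0.6174 0.1243] 0.0598
92 [0.6182 0.1173] 0.0598
116 [0.6194 0.1102] 0.0598
140 [0.6203 0.1027] 0.0598
164 [0.6214 0.095 ] 0.0595
batt yaw 7.871594174891793 x at y=.0373: 0.6293713220754055
[0.001, -0.001, -0.0] [np.float64(0.0), 0, 0]
t 27.13 pos [0.63   0.0363 0.0793] F [-2.1  0.4  1.2] op 0.698
```

Request:
play_rows(rows=[[55,[0.003,0,0],[0,0,0]],[55,[0.003,0,0],[0,0,0]],[72,[0.003,0,0],[0,0,0]],[80,[0.003,0,0],[0,0,0]],[90,[0.003,0,0],[0,0,0]],[100,[0.003,0,0],[0,0,0]],[100,[0.003,0,0],[0,0,0]],[100,[-0.08,0,0],[0,0,0]],[100,[-0.2,0,0],[0,0,0]],[100,[-0.3,0,0],[0,0,0]]])

```text
time: 27.97
eef_pos: [0.6295, 0.0363, 0.1692]
tcp_rot: [-0.049, 0.706, 0.049, 0.705]
contact_force: [0.9, -0.2, 0.6]
opening: 0.999
```

Request:
play_rows(rows=[[100,[-0.15,0,0],[0,0,0]],[100,[-0.15,0,0],[0,0,0]],[100,[-0.15,0,0],[0,0,0]],[100,[-0.15,0,0],[0,0,0]],[100,[-0.15,0,0],[0,0,0]]])

```text
time: 28.38
eef_pos: [0.6288, 0.0364, 0.2114]
tcp_rot: [-0.049, 0.707, 0.05, 0.704]
contact_force: [0.1, 0.3, -0.1]
opening: 1.001
```

```bash
cat > k.py <<'E'
from h import *
p=ctrl.get_state()["eef_pos"]
# batt on the posts: corner check, all cameras
for n in("side","scene","wrist"):
    c=cams.read_camera(n); cv2.imwrite("pics/k_%s.png"%n,c["color"][:,:,::-1])
    g=cv2.cvtColor(c["color"],cv2.COLOR_RGB2HSV); m=cv2.inRange(g,(0,0,100),(179,22,255)); e=np.array([-.139,.990,0]); f=np.array([.990,.139,0]);o=np.array([.63,.0373,.092])
    poly=np.array([proj(c,o+a*.115*e+b*.041*f) for a,b in((-1,-1),(-1,1),(1,1),(1,-1))]).astype(int)
    k=np.zeros_like(m); cv2.fillPoly(k,[poly],255); m&=k
    cs=cv2.findContours(m,0,2)[0]
    r=cv2.convexHull(np.vstack([x for x in cs if cv2.contourArea(x)>30])); P=cv2.approxPolyDP(r,5,True)[:,0]
    W=np.array([ray(c,*x,.092)[:2] for x in P.astype(float)])-o[:2]
    print(n,"hearth x,y of corners mm:",(np.c_[W@f[:2],W@e[:2]]*1000).round(1).tolist())
E
python3 k.py; python3 - <<'E'
from h import *
c=cams.read_camera("side"); print(ray(c,191.5,369+2,.08)) 
for n in("side","scene"):
    c=cams.read_camera(n); g=cv2.cvtColor(c["color"],cv2.COLOR_RGB2HSV); m=cv2.inRange(g,(98,60,20),(125,255,255)); u,v=proj(c,[.612,.315,.04]).astype(int); k=np.zeros_like(m); cv2.circle(k,(u,v),40,255,-1); m&=k
    r=max(cv2.findContours(m,0,2)[0],key=cv2.contourArea); x,y,w,h=cv2.boundingRect(r); print(n,x,y,w,h)
    # fit centre by matching the bounding box of the projected model
    from scipy.optimize import minimize
    t=np.linspace(0,2*np.pi,60)
    def bb(q):
        P=np.array([proj(c,[q[0]+R*np.cos(a),q[1]+R*np.sin(a),z]) for a in t for z,R in((.08,.03),(.01,.03),(0,.026))]); return np.r_[P.min(0),P.max(0)]
    s=minimize(lambda q:((bb(q)-[x,y,x+w,y+h])**2).sum(),[.612,.315],method="Nelder-Mead"); print(s.x.round(4),s.fun)
p=ctrl.get_state()["eef_pos"]; go((*p,8),(.612,.31,.2,8))
E
```

```text
side hearth x,y of corners mm: [[-26.8, -99.1], [-29.2, 104.3], [30.7, 106.4], [30.8, -101.0]]
scene hearth x,y of corners mm: [[-28.9, 107.8], [30.4, 105.5], [26.8, -101.4], [-30.8, -98.8]]
wrist hearth x,y of corners mm: [[29.9, 104.0], [29.0, -102.1], [-29.6, -102.3], [-29.7, 104.0]]
[0.61073506 0.31467363 0.08      ]
side 176 361 30 27
[0.6204 0.3044] 168.00592037455374
scene 351 399 34 47
[0.6096 0.3207] 1.7245714630163316
[0.041, 0.911, 0.069] [0.0, 0, 0]
t 28.68 pos [0.6294 0.0363 0.2124] F [ 0.  -0.3 -0.6] op 1.0
```

The batt corners from three cameras agree that it's centred within about 2 mm and in line. Now the tumbler; the scene fit puts it at (.610,.321).

Request:
play_rows(rows=[[100,[0,0.13,0.009],[0,0,0]],[100,[0.03,0.26,0.018],[0,0,0]],[100,[0.03,0.39,0.027],[0,0,0]],[100,[0.03,0.52,0.036],[0,0,0]],[100,[0.03,0.65,0.045],[0,0,0]],[100,[0.03,0.78,0.054],[0,0,0]],[100,[0.03,0.948,0.066],[0,0,0]],[100,[0.03,0.948,0.066],[0,0,0]],[100,[0.03,0.948,0.066],[0,0,0]],[100,[0.03,0.948,0.066],[0,0,0]]])

```text
time: 29.52
eef_pos: [0.6096, 0.3206, 0.204]
tcp_rot: [-0.05, 0.706, 0.049, 0.705]
contact_force: [-0.9, -0.3, -0.1]
opening: 1.004
```

```bash
python3 - <<'E'
from h import *
from scipy.optimize import minimize
p=ctrl.get_state()["eef_pos"]
c=snap("wrist","w15.png"); g=cv2.cvtColor(c["color"],cv2.COLOR_RGB2HSV); m=cv2.inRange(g,(95,60,15),(125,255,255)); m[300:]=0
r=max(cv2.findContours(m,0,2)[0],key=cv2.contourArea); x,y,w,h=cv2.boundingRect(r); print(x,y,w,h,cv2.contourArea(r))
t=np.linspace(0,2*np.pi,60)
def bb(q):
    P=np.array([proj(c,[q[0]+R*np.cos(a),q[1]+R*np.sin(a),z]) for a in t for z,R in((.08,.03),(.01,.03),(0,.026))]); return np.r_[P.min(0),P.max(0)]
s=minimize(lambda q:((bb(q)-[x,y,x+w,y+h])**2).sum(),[.61,.32],method="Nelder-Mead"); print(s.x.round(4),s.fun,bb(s.x).round(0))
go((*p,8),(*s.x,.1,8),(*s.x,.03,8))
E
```

```text
280 185 80 88 5277.5
[0.6105 0.3181] 7.357203711025896 [279. 183. 361. 275.]
[0.347, -0.009, 0.002] [0.0, 0, 0]
[0.58, -0.009, 0.002] [0.0, 0, 0]
t 29.57 pos [0.6099 0.3197 0.2042] F [-0.6 -0.6 -0.1] op 1.005
```

Request:
play_rows(rows=[[100,[0.1,-0.006,0.002],[0,0,0]],[100,[0.2,-0.006,0.002],[0,0,0]],[100,[0.3,-0.006,0.002],[0,0,0]],[100,[0.4,-0.006,0.002],[0,0,0]],[100,[0.5,-0.006,0.002],[0,0,0]],[100,[0.58,-0.006,0.002],[0,0,0]],[100,[0.58,-0.006,0.002],[0,0,0]],[100,[0.58,-0.006,0.002],[0,0,0]],[70,[0.58,-0.006,0.002],[0,0,0]],[50,[0.58,-0.006,0.002],[0,0,0]]], force=35)

```text
time: 30.4
eef_pos: [0.6128, 0.3189, 0.0338]
tcp_rot: [-0.049, 0.704, 0.049, 0.707]
contact_force: [-0.9, 0.0, -0.0]
opening: 0.746
```

Request:
play_rows(rows=[[50,[0,0,0],[0,0,0]],[50,[0,0,0],[0,0,0]],[50,[0,0,0],[0,0,0]],[50,[0,0,0],[0,0,0]],[50,[0,0,0],[0,0,0]]])

```text
time: 30.82
eef_pos: [0.613, 0.3194, 0.0342]
tcp_rot: [-0.049, 0.703, 0.05, 0.707]
contact_force: [0.3, -1.3, 6.4]
opening: 0.708
```

```bash
python3 - <<'E'
from h import *
p=ctrl.get_state()["eef_pos"]; c=snap("wrist","w16.png"); print(proj(c,[*p[:2],.08]))
g=cv2.cvtColor(c["color"],cv2.COLOR_RGB2HSV); m=cv2.inRange(g,(95,60,15),(125,255,255)); r=max(cv2.findContours(m,0,2)[0],key=cv2.contourArea); print(cv2.boundingRect(r))
go((*p,8),(*p[:2],.2,8),(.6298,.038,.2,8))
E
```

```text
[321.87573281 377.41438926]
(219, 226, 199, 199)
[-0.553, 0.0, 0.0] [0.0, 0, 0]
[-0.553, -0.937, -0.075] [0.0, 0, 0]
t 30.87 pos [0.613  0.3194 0.0342] F [ 0.3 -1.2  6.8] op 0.705
```

Request:
play_rows(rows=[[50,[-0.1,0,0],[0,0,0]],[50,[-0.22,0,0],[0,0,0]],[50,[-0.34,0,0],[0,0,0]],[50,[-0.45,0,0],[0,0,0]],[50,[-0.53,-0.08,-0.006],[0,0,0]],[50,[-0.553,-0.18,-0.014],[0,0,0]],[50,[-0.553,-0.28,-0.022],[0,0,0]],[50,[-0.553,-0.38,-0.03],[0,0,0]],[50,[-0.553,-0.48,-0.038],[0,0,0]],[50,[-0.553,-0.58,-0.046],[0,0,0]]])

```text
time: 31.7
eef_pos: [0.6208, 0.1436, 0.1969]
tcp_rot: [-0.05, 0.705, 0.05, 0.706]
contact_force: [1.3, 0.2, -0.8]
opening: 0.705
```

Request:
play_rows(rows=[[50,[0,-0.1,-0.008],[0,0,0]],[50,[0,-0.2,-0.016],[0,0,0]],[50,[0,-0.29,-0.024],[0,0,0]],[50,[0,-0.34,-0.028],[0,0,0]],[50,[0,-0.355,-0.029],[0,0,0]],[50,[0,-0.355,-0.029],[0,0,0]],[50,[0,-0.355,-0.029],[0,0,0]],[50,[0,-0.355,-0.029],[0,0,0]],[50,[0,-0.355,-0.029],[0,0,0]]])

```text
time: 32.45
eef_pos: [0.6273, 0.0396, 0.1965]
tcp_rot: [-0.05, 0.705, 0.05, 0.705]
contact_force: [0.9, 0.5, -1.1]
opening: 0.705
```

```bash
cat > t.py <<'E'
from h import *
s=ctrl.get_state();p=s["eef_pos"]; print(Ro.from_quat(s["tcp_rot"]).as_matrix()[:,0].round(3))
c=snap("wrist","w17.png"); g=cv2.cvtColor(c["color"],cv2.COLOR_RGB2HSV); m=cv2.inRange(g,(95,60,15),(125,255,255))
r=max(cv2.findContours(m,0,2)[0],key=cv2.contourArea); print(cv2.boundingRect(r))
go((*p,8),(.6298,.039,.14,8),(.6298,.039,.1262,8))
E
python3 t.py
```

```text
[-0.  0. -1.]
(219, 226, 199, 199)
[0.188, -0.003, 0.008] [0.0, 0, 0]
[0.234, -0.003, 0.008] [0.0, 0, 0]
t 32.5 pos [0.6274 0.0395 0.1965] F [ 0.2 -0.1 -0.3] op 0.709
```

Request:
play_rows(rows=[[50,[0.08,-0.003,0.008],[0,0,0]],[50,[0.15,-0.003,0.008],[0,0,0]],[50,[0.19,-0.003,0.008],[0,0,0]],[50,[0.21,-0.003,0.008],[0,0,0]],[50,[0.21,-0.003,0.008],[0,0,0]],[50,[0.21,-0.003,0.008],[0,0,0]],[50,[0.21,-0.003,0.008],[0,0,0]],[50,[0.21,-0.003,0.008],[0,0,0]]])

```text
time: 33.17
eef_pos: [0.631, 0.0375, 0.1352]
tcp_rot: [-0.05, 0.704, 0.049, 0.706]
contact_force: [0.7, 0.0, -1.7]
opening: 0.708
```

```bash
python3 t.py
```

```text
[ 0.003 -0.    -1.   ]
(219, 226, 199, 199)
[-0.016, 0.006, -0.003] [0.0, 0, 0]
[0.03, 0.006, -0.003] [0.0, 0, 0]
t 33.22 pos [0.6309 0.0375 0.1351] F [ 1.  -0.2  0.4] op 0.704
```

Request:
play_rows(rows=[[50,[0,0.005,-0.002],[0,0,0]],[50,[0.008,0.005,-0.002],[0,0,0]],[50,[0.015,0.005,-0.002],[0,0,0]],[50,[0.021,0.005,-0.002],[0,0,0]],[50,[0.026,0.005,-0.002],[0,0,0]],[50,[0.026,0.005,-0.002],[0,0,0]],[50,[0.026,0.005,-0.002],[0,0,0]],[50,[0.026,0.005,-0.002],[0,0,0]]])

```text
time: 33.88
eef_pos: [0.6293, 0.0389, 0.1262]
tcp_rot: [-0.049, 0.705, 0.049, 0.705]
contact_force: [-1.8, -0.2, 2.5]
opening: 0.709
```

Touching down at 2.5 N. Release and rise.

Request:
play_rows(rows=[[50,[0.001,0,0],[0,0,0]],[72,[0.001,0,0],[0,0,0]],[80,[0.001,0,0],[0,0,0]],[90,[0.001,0,0],[0,0,0]],[100,[0.001,0,0],[0,0,0]],[100,[0.001,0,0],[0,0,0]],[100,[-0.05,0,0],[0,0,0]],[100,[-0.15,0,0],[0,0,0]],[100,[-0.26,0,0],[0,0,0]],[100,[-0.36,0,0],[0,0,0]]])

```text
time: 34.72
eef_pos: [0.629, 0.0389, 0.2347]
tcp_rot: [-0.049, 0.706, 0.049, 0.705]
contact_force: [0.5, 0.0, -0.0]
opening: 0.998
```

Request:
play_rows(rows=[[100,[-0.3,0,0],[0,0,0]],[100,[-0.3,0,0],[0,0,0]],[100,[-0.3,0,0],[0,0,0]],[100,[-0.3,0,0],[0,0,0]],[100,[-0.3,0,0],[0,0,0]],[100,[-0.3,0,0],[0,0,0]],[100,[-0.3,0,0],[0,0,0]],[100,[-0.3,0,0],[0,0,0]]])

```text
time: 35.38
eef_pos: [0.6284, 0.039, 0.321]
tcp_rot: [-0.049, 0.707, 0.05, 0.704]
contact_force: [0.3, -0.1, -0.6]
opening: 0.999
```

```bash
python3 k.py; python3 - <<'E'
from h import *
from scipy.optimize import minimize
t=np.linspace(0,2*np.pi,60); go((0,0,0,0))
for n in("side","scene","wrist"):
    c=cams.read_camera(n); g=cv2.cvtColor(c["color"],cv2.COLOR_RGB2HSV); m=cv2.inRange(g,(95,60,15),(125,255,255)); u,v=proj(c,[.63,.038,.132]).astype(int); k=np.zeros_like(m); cv2.circle(k,(u,v),90 if n=="wrist" else 40,255,-1); m&=k
    r=max(cv2.findContours(m,0,2)[0],key=cv2.contourArea); x,y,w,h=cv2.boundingRect(r)
    def bb(q):
        P=np.array([proj(c,[q[0]+R*np.cos(a),q[1]+R*np.sin(a),.092+z]) for a in t for z,R in((.08,.03),(.01,.03),(0,.026))]); return np.r_[P.min(0),P.max(0)]
    s=minimize(lambda q:((bb(q)-[x,y,x+w,y+h])**2).sum(),[.63,.038],method="Nelder-Mead"); print(n,s.x.round(4),s.fun)
    print(" tub",blob(c,(.432,.366),.089,60,(45,80,40),(80,255,255)))
E
```

```text
side hearth x,y of corners mm: [[-26.8, -99.1], [-29.2, 104.3], [30.7, 106.4], [16.1, -98.9]]
scene hearth x,y of corners mm: [[-28.9, 107.8], [30.4, 105.5], [26.8, -101.4], [-30.8, -98.8]]
wrist hearth x,y of corners mm: [[30.1, 104.0], [29.0, -102.2], [-29.2, -102.3], [-29.3, 104.8]]
t 35.53 pos [0.6289 0.039  0.3225] F [-0.3  0.2  0.2] op 0.998
side [0.6372 0.0379] 1320.9180281355043
 tub (array([0.4328, 0.3677]), 2007.0)
scene [0.6276 0.0424] 1.7945336863854278
 tub (array([0.4337, 0.3664]), 2035.0)
wrist [0.6295 0.0383] 3.3745748464230543
 tub None
```

```bash
python3 -c "
from plant import ctrl
print(ctrl.sign_off())"
```

```text
the job is handed in; nothing more can be done
None
```

The kiln is loaded in the order you asked and the job is handed in, at about 35.5 s of the 115 s. The gripper is open and well clear of everything, with no contact force.

| Item | Last check |
|---|---|
| Round post | Measured about 1 mm from the middle of the white mark, before the shelf went on |
| Square post | Measured about 1 mm from the middle of the blue mark, before the shelf went on |
| Dish | About 2 mm from midway between the posts, before the shelf went on |
| Shelf | Centred within about 2 mm and in line with the hearth within about 0.5°; unmoved after the tumbler was set down |
| Tumbler | About 1 mm from the middle of the shelf by the wrist camera |
| Glaze tub | Not touched; still where it was first measured, to about 2 mm |

- **Disagreement:** the scene camera put the tumbler about 4 mm from the wrist camera's reading. It showed a similar 2–3 mm offset before the tumbler was picked up, so I trusted the wrist camera.
- **Failed checks:** the side-camera tumbler fit gave no usable result either time. One side-view shelf corner also read wrong at the end, probably hidden by the tumbler.
- **Not done:** the 16-picture limit stopped me viewing the final scene, so the last check was numbers only. The posts and dish were not measured again once the shelf was on.

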